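# Switch on the soldering bench in the safe order

## Robot

A 6-joint arm with a two-finger parallel gripper is mounted at the origin on the work surface. World frame = base frame: x ahead of the robot, y to its left, z up, the work surface at z = 0. Lengths are in m, angles in degrees, forces in N, time in s.
With the tool pointing down it reaches from about 0.25 to 0.725 m from the base axis. Payload 9.7 kg.
Tool frame: the origin (TCP) lies between the finger pads; the fingertips stand 11 mm ahead of it and the grasp point (between the pads) lies 8 mm behind it; y points along the fingers, x is the direction in which the jaws open and shut, and the axes are right-handed (so a half turn about y gives the same grasp; the last joint's range is limited). The gripper opens to 85 mm and grips with 20 to 120 N. Pads are 22 mm wide; open, the fingers measure 114 mm over their backs; the gripper's body (76 mm by 85 mm) begins 54 mm behind the grasp point. The pads swing forward as they close: fully open they stand 13 mm farther back than shut.
Start: joints at [-70.646, 4.979, 10.078, 95.1, 0, 90], TCP at [0.182, -0.519, 0.242] pointing down, gripper open.
Joint ranges: [-179.16, 179.16], [-48.56, 103.87], [-65.8, 70.77], [-126.05, 130.52], [-82.76, 87.17], [-180, 180]. Speed limits (degrees/s): [127.2, 127.2, 147.25, 180, 180, 180].

## Interface

Orientations are given as [roll, pitch, yaw] about the fixed x, y, z axes, in that order (R = Rz(yaw) Ry(pitch) Rx(roll)).
In Python, from workcell import bot, vision gives the robot as it stands. The module is installed in compiled form; this text tells all that it offers.
- The arm moves only by the shell command python3 -m crank 'ROWS' [OPENING] [FORCE]. ROWS is text: rows parted by semicolons, each of 6 numbers parted by spaces: the shift along the tool's x, y, z in m, then the turn, a rotation vector about the tool's x, y, z in rad. A call has 1 to 8 rows; each row is the pose to reach, as a shift and turn from the pose commanded when the call began, along the tool's axes at that moment; what a row does not reach only later rows make up. A row lasts 1/10 s, in which the tool goes at most 50 mm and 8.59 degrees, less where a joint would pass 70% of its speed; a pose out of reach is approached as far as the arm can. A call with a gripper value outside its range is refused whole. OPENING is the gripper's target within -1 to 1 (shut at 1, half-way at 0, fully open at -1), set as the call begins (- or left out, the last holds). The fingers move at their own pace and stop on an object; FORCE is the grip in N (left out, the last holds). Time passes only in rows, so rows that repeat a pose let the fingers close. It gives the time, the measured TCP pose, the force and the opening at its end, in the units of the state.
- bot.get_obs(): the state, without advancing time (a new reading comes with each control period).
- vision.camera(name): name is "scene" or "top"; returns the picture (480x640x3 uint8, red, green, blue); there is no depth.
- vision.get_calibration(name): a dict with "fx", "fy", "cx", "cy" (pixels), "rvec" (rotation vector, rad) and "tvec" (3), from world to camera coordinates, as OpenCV has them. Camera axes: x right, y down, z forward; pixel columns grow to the right and rows downward; lengths in m; the calibration is good to about 2 mm. A picture is of the moment at which its call begins. get_calibration takes no time and is no camera call.
- bot.job_done(): hands the job in, once; it reports no verdict.
The state is a dict: "time": time; "q": joint angles; "qd": joint speeds; "joint_efforts": joint torques, N m; "ee_pos": TCP position; "tcp_rot": TCP orientation; "wrist_force": force on the tool from outside, world axes, zero at the start; "torque": the same for the moment, N m; "opening": finger opening in m.
Only numpy, scipy, OpenCV 4.12 (cv2) and the standard library are available. Lean on these libraries where they do the work, as an engineer would, in place of code of your own. Each camera call takes 0.05 s, during which the arm holds its last target. There are 200 camera calls.

## Task

Switch the soldering bench on in the safe order: with a light fingertip press, push the green button (fume extraction) fully down, then the yellow one (microscope light), then the red one (soldering iron); each stays down by itself. Leave the blue button up, and do not pick up, grip or shove the switch boxes or disturb anything else on the bench.

Things in the scene. Friction and masses are not known exactly. Their poses are not given: they have to be found in the camera images.
- green_box: grey switch box with a green button (fume extraction): loose, 0.4 to 0.85 kg, 64 x 64 mm, its top face 39 mm above the table; origin at the centre of its underside, z up; all four boxes are alike but for colour and change places
- green_top (a point): centre of the top face of the green round button cap (32 mm across, in the middle of its box); 55 mm above the table while the button is up, and it sinks with the button
- green_button (a joint): how far the green button is pressed down, m: 0 fully up, 0.008 fully down against its stop (the cap then still stands 8 mm above the box). No spring: it slides down against a steady drag of about 2.5 N and stays where it is left; it counts as down beyond 0.006. The cap on it is springy rubber and gives a further 1 mm for every 3 N, 4 mm at most; over 25 N is too rough
- yellow_box: grey switch box with a yellow button (microscope light): loose, 0.4 to 0.85 kg, 64 x 64 mm, its top face 39 mm above the table; origin at the centre of its underside, z up; all four boxes are alike but for colour and change places
- yellow_top (a point): centre of the top face of the yellow round button cap (32 mm across, in the middle of its box); 55 mm above the table while the button is up, and it sinks with the button
- yellow_button (a joint): how far the yellow button is pressed down, m: 0 fully up, 0.008 fully down against its stop (the cap then still stands 8 mm above the box). No spring: it slides down against a steady drag of about 2.5 N and stays where it is left; it counts as down beyond 0.006. The cap on it is springy rubber and gives a further 1 mm for every 3 N, 4 mm at most; over 25 N is too rough
- red_box: grey switch box with a red button (soldering iron): loose, 0.4 to 0.85 kg, 64 x 64 mm, its top face 39 mm above the table; origin at the centre of its underside, z up; all four boxes are alike but for colour and change places
- red_top (a point): centre of the top face of the red round button cap (32 mm across, in the middle of its box); 55 mm above the table while the button is up, and it sinks with the button
- red_button (a joint): how far the red button is pressed down, m: 0 fully up, 0.008 fully down against its stop (the cap then still stands 8 mm above the box). No spring: it slides down against a steady drag of about 2.5 N and stays where it is left; it counts as down beyond 0.006. The cap on it is springy rubber and gives a further 1 mm for every 3 N, 4 mm at most; over 25 N is too rough
- blue_box: grey switch box with a blue button (hot air, to be left alone): loose, 0.4 to 0.85 kg, 64 x 64 mm, its top face 39 mm above the table; origin at the centre of its underside, z up; all four boxes are alike but for colour and change places
- blue_top (a point): centre of the top face of the blue round button cap (32 mm across, in the middle of its box); 55 mm above the table while the button is up, and it sinks with the button
- blue_button (a joint): how far the blue button is pressed down, m: 0 fully up, 0.008 fully down against its stop (the cap then still stands 8 mm above the box). No spring: it slides down against a steady drag of about 2.5 N and stays where it is left; it counts as down beyond 0.006. The cap on it is springy rubber and gives a further 1 mm for every 3 N, 4 mm at most; over 25 N is too rough
- board: finished circuit board on a black carrier, lying flat, 100 x 80 x 14 mm; loose bystander, origin at the centre of its underside
- reel: solder reel in a black steel holder, 90 x 80 mm on the table, 75 mm high; loose bystander, origin at the centre of its underside
- bottle: light blue dispensing bottle with a thin tip, 52 mm across, 100 mm high; loose bystander, origin at the centre of its underside
- jar: small amber jar with a black cap, 48 mm across, 55 mm high; loose bystander, origin at the centre of its underside
- tweezers: steel tweezers lying flat, 120 mm long along x, 6 mm high; loose bystander, origin at the centre of its underside
- screwdriver: screwdriver with a red handle, lying flat, about 170 mm long along x and under 35 mm high; loose bystander, origin near its middle
- bin: clear open parts bin, 100 x 100 mm, 45 mm high; loose bystander, origin at the centre of its underside
Things that resemble listed ones, but are neither listed nor needed, are in the scene too. Leave any pink look-alike of the yellow_box alone. What is shaped like the red_box but pink is not meant.

How it is judged:
By the outcome, as a careful person would: the job done as asked, in the order asked, and still so for the second after the job is handed in, with the robot touching nothing.
It also fails if it takes over 48 s, if anything falls off the work surface, if the arm or the gripper's body presses on something with over 40 N, if the wrist force passes 120 N, or if a joint passes its speed limit or range.

## Working session

There is one attempt and no reset: what is moved stays moved. The work goes in short steps, Python scripts to look and compute and a shell command to move; the robot and the scene stay as the last step left them, time stands still between calls to the robot, and variables do not carry over. Pictures are saved under pics/ and viewed, about 8 in all and at most 12, crops included, and the job is handed in when it is done.

```bash
mkdir -p pics; python3 - <<'E'
from workcell import bot, vision
import cv2
for n in("top","scene"):
    cv2.imwrite(f"pics/{n}0.png",vision.camera(n)[:,:,::-1]); print(n,vision.get_calibration(n))
print(bot.get_obs())
E
```

```text
top {'fx': 451.43822184701924, 'fy': 451.43822184701924, 'cx': 320.0112905784068, 'cy': 236.32878424616584, 'rvec': array([ 2.14188341, -2.16261661,  0.15560689]), 'tvec': array([0.02572353, 0.60070261, 0.94993478])}
scene {'fx': 489.9788438303386, 'fy': 489.9788438303386, 'cx': 305.12816958208106, 'cy': 233.12791350209076, 'rvec': array([ 1.9823911 ,  0.92060507, -0.49136293]), 'tvec': array([-0.41389948, -0.16858716,  1.70572286])}
{'time': 0.1, 'q': array([-7.06457329e+01,  5.00850692e+00,  1.00402005e+01,  9.50999500e+01,
       -1.07830890e-03,  9.00007048e+01]), 'qd': array([ 0.09417436, -0.08857886,  0.14784132, -0.00930565,  0.01381562,
       -0.0091334 ]), 'joint_efforts': array([-5.82916127e-04, -5.21560299e+01,  4.65653157e+01,  1.59835280e-02,
       -2.13246244e-05, -1.28850735e-05]), 'ee_pos': array([ 0.18220746, -0.51874287,  0.24165941]), 'tcp_rot': array([-9.00010791e+01,  6.82563976e-02, -7.06464377e+01]), 'wrist_force': array([-0.33368287, -0.83930224,  0.37445563]), 'torque': array([-0.02399661,  0.02848633,  0.00284821]), 'opening': 0.08559739078139003}
```

View pics/top0.png

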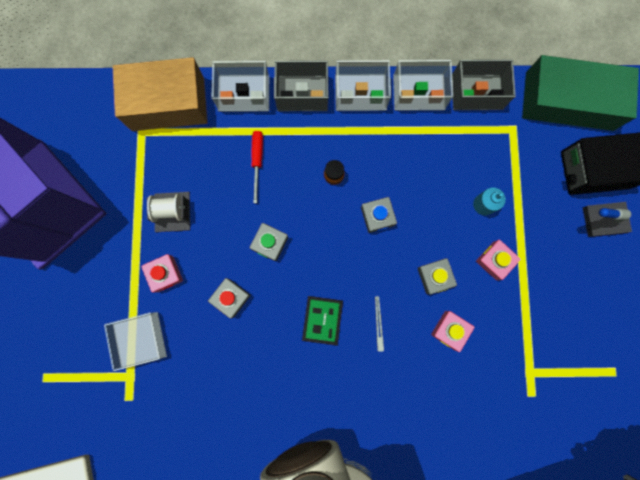

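View pics/scene0.png

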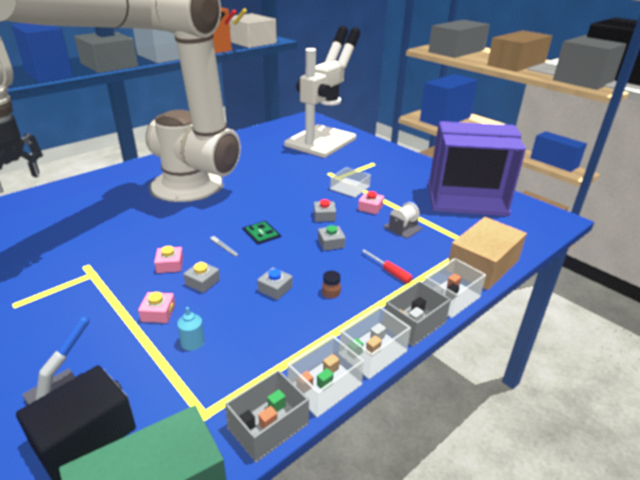

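```bash
cat > h.py <<'E'
from workcell import bot, vision
import cv2, numpy as np
def ray(n,uv,z):
    c=vision.get_calibration(n);R=cv2.Rodrigues(c["rvec"])[0];t=c["tvec"]
    d=R.T@np.array([(uv[0]-c["cx"])/c["fx"],(uv[1]-c["cy"])/c["fy"],1]);o=-R.T@t
    return o+d*(z-o[2])/d[2]
def blobs(n,z=.055):
    h=cv2.cvtColor(vision.camera(n),cv2.COLOR_RGB2HSV)
    for k,a,b in(("green",50,75),("yellow",22,34),("red",0,4),("blue",104,112)):
        m=cv2.inRange(h,(a,170,90),(b,255,255))
        if k=="blue": m=cv2.inRange(h,(104,180,180),(112,255,255))
        N,_,s,c=cv2.connectedComponentsWithStats(m)
        for i in range(1,N):
            if 40<s[i,4]<400: print(n,k,s[i,4],c[i].round(1),ray(n,c[i],z).round(4))
E
python3 -c "
from h import *
blobs('top');blobs('scene')"
```

```text
top green 76 [421.1  86. ] [ 0.9421 -0.2133  0.055 ]
top green 42 [468.3  92. ] [ 0.927  -0.3201  0.055 ]
top green 116 [267.6 240.4] [0.5913 0.1334 0.055 ]
top yellow 159 [502.7 258.7] [ 0.5466 -0.3734  0.055 ]
top yellow 154 [439.6 275.5] [ 0.5119 -0.2355  0.055 ]
top yellow 165 [455.9 331.4] [ 0.3941 -0.2644  0.055 ]
top red 273 [256.7 148.4] [0.798 0.159 0.055]
top red 146 [157.8 272.4] [0.5243 0.3678 0.055 ]
top red 147 [226.8 297.9] [0.4689 0.2193 0.055 ]
top blue 137 [380.  212.3] [ 0.6509 -0.1115  0.055 ]
scene green 102 [260.1 233.3] [ 0.487  -0.0343  0.055 ]
scene red 94 [399.3 272.2] [0.8482 0.1246 0.055 ]
scene blue 102 [438.3 220.9] [0.7611 0.3981 0.055 ]
```

```bash
python3 -c "
from h import *
for k,p in dict(green=(332,230),yellow=(200.5,267.5),red=(324.5,203.5),blue=(274,274)).items(): print(k,ray('scene',p,.055).round(3))"
python3 -m crank '0 0 0 0 -0.14 0;0.0 0 0.05 0 -0.28 0;0 0 0.10 0 -0.42 0;-0.05 0 0.14 0 -0.56 0;-0.10 0 0.18 0 -0.70 0;-0.14 0 0.21 0 -0.85 0;-0.18 0 0.21 0 -1.0 0;-0.22 0 0.21 0 -1.15 0' 1 20
```

```text
green [0.601 0.129 0.055]
yellow [ 0.519 -0.24   0.055]
red [0.477 0.214 0.055]
blue [ 0.657 -0.116  0.055]
time: 1.0
ee_pos: [0.3088, -0.2438, 0.2417]
tcp_rot: [-90.0, 0.0, -4.3]
wrist_force: [1.3, 1.6, -0.1]
opening: -0.0001
```

```bash
python3 -m crank '0.027 0 0.042 0 -0.083 0;0.054 0 0.084 0 -0.083 0;0.081 0 0.126 0 -0.083 0;0.108 0 0.168 0 -0.083 0;0.135 0 0.21 0 -0.083 0;0.162 0 0.252 0 -0.083 0;0.189 0 0.294 0 -0.083 0;0.216 0 0.336 0 -0.083 0'
python3 -m crank '0 0 0 0 0 0'
```

```text
time: 1.8
ee_pos: [0.5526, 0.0732, 0.2422]
tcp_rot: [-90.0, -0.0, 0.0]
wrist_force: [0.1, -0.8, 0.8]
opening: 0.0001
time: 1.9
ee_pos: [0.5538, 0.0753, 0.2397]
tcp_rot: [-90.0, 0.2, 0.2]
wrist_force: [-1.5, -1.4, -0.5]
opening: 0.0002
```

```bash
python3 -m crank '0.021 0 0.028 0 0 0;0.042 0 0.057 0 0 0;0.042 0.045 0.057 0 0 0;0.042 0.09 0.057 0 0 0;0.042 0.12 0.057 0 0 0;0.042 0.145 0.057 0 0 0;0.042 0.145 0.057 0 0 0'
python3 -c "
from h import *
a=vision.camera('top')[150:330,180:360];b=vision.camera('scene')[130:310,230:410]
print(bot.get_obs()['ee_pos'])
cv2.imwrite('pics/g1.png',cv2.resize(np.hstack([a,b])[:,:,::-1],(800,400),interpolation=2))"
```

```text
time: 2.6
ee_pos: [0.5915, 0.1274, 0.0933]
tcp_rot: [-90.1, 0.4, -0.0]
wrist_force: [-0.8, -0.9, -0.3]
opening: 0.0
[0.5935869  0.12786832 0.09795498]
```

View pics/g1.png

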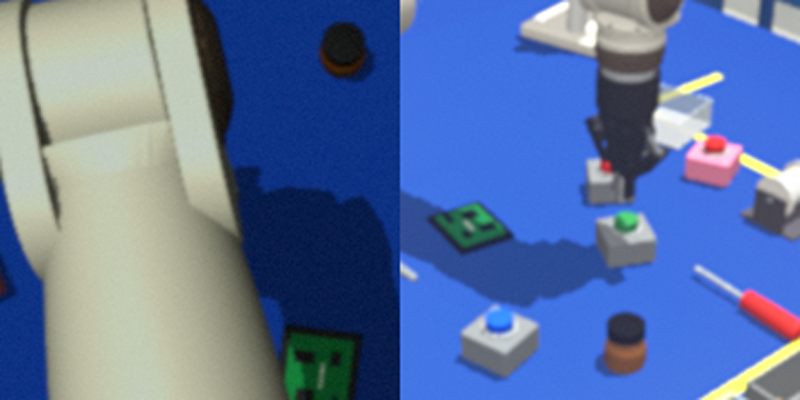

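```bash
python3 -c "
from h import *
print(ray('scene',(332.2,217),.086), ray('scene',(331.8,227.7),.055))"
python3 -m crank '0 0.014 0.003 0 0 0;0 0.026 0.003 0 0 0;0 0.028 0.003 0 0 0;0 0.030 0.003 0 0 0;0 0.032 0.003 0 0 0;0 0.032 0.003 0 0 0'
```

```text
[0.587274   0.14153609 0.086     ] [0.59214938 0.13704098 0.055     ]
time: 3.3
ee_pos: [0.5939, 0.1312, 0.0656]
tcp_rot: [-90.0, -0.0, -0.0]
wrist_force: [-0.9, -0.1, 1.5]
opening: -0.0001
```

```bash
python3 -m crank '0 0.001 0 0 0 0;0 0.002 0 0 0 0;0 0.003 0 0 0 0;0 0.003 0 0 0 0'
python3 -m crank '0 0.001 0 0 0 0;0 0.002 0 0 0 0;0 0.003 0 0 0 0;0 0.003 0 0 0 0'
```

```text
time: 3.7
ee_pos: [0.5939, 0.1312, 0.0623]
tcp_rot: [-90.0, -0.0, -0.0]
wrist_force: [0.5, 0.0, 2.0]
opening: 0.0001
time: 4.1
ee_pos: [0.5939, 0.1312, 0.0592]
tcp_rot: [-90.0, -0.0, 0.0]
wrist_force: [1.1, 0.4, 2.7]
opening: -0.0001
```

```bash
for i in 1 2 ; do python3 -m crank '0 0.0005 0 0 0 0;0 0.001 0 0 0 0;0 0.001 0 0 0 0' | egrep 'pos|force'; done
```

```text
ee_pos: [0.5938, 0.1312, 0.0583]
wrist_force: [1.1, -0.2, 2.6]
ee_pos: [0.5938, 0.1312, 0.0573]
wrist_force: [1.9, 0.5, 2.6]
```

```bash
python3 -m crank '0 0.0005 0 0 0 0;0 0.001 0 0 0 0;0 0.001 0 0 0 0' | egrep 'pos|force'; python3 -m crank '0 0.0005 0 0 0 0;0 0.001 0 0 0 0;0 0.001 0 0 0 0' | egrep 'pos|force'
```

```text
ee_pos: [0.5938, 0.1312, 0.0565]
wrist_force: [1.8, 0.7, 4.1]
ee_pos: [0.5939, 0.1312, 0.0558]
wrist_force: [-0.4, -0.7, 7.1]
```

```bash
python3 -m crank '0 -0.02 0 0 0 0;0 -0.06 0 0 0 0;0 -0.105 0 0 0 0;-0.01 -0.105 -0.045 0 0 0;-0.02 -0.105 -0.092 0 0 0;-0.03 -0.105 -0.14 0 0 0;-0.04 -0.105 -0.188 0 0 0;-0.05 -0.105 -0.236 0 0 0'
python3 -m crank '-0.01 0 -0.045 0 0 0;-0.02 0 -0.09 0 0 0;-0.029 0 -0.132 0 0 0;-0.029 0.045 -0.132 0 0 0;-0.029 0.07 -0.132 0 0 0;-0.029 0.07 -0.132 0 0 0'
python3 -c "
from h import *
a=vision.camera('top')[180:360,350:530];b=vision.camera('scene')[170:350,110:290]
print(bot.get_obs()['ee_pos'])
blobs('top')
cv2.imwrite('pics/y1.png',cv2.resize(np.hstack([a,b])[:,:,::-1],(800,400),interpolation=2))"
```

```text
time: 6.1
ee_pos: [0.5424, -0.1064, 0.1596]
tcp_rot: [-90.0, 0.1, 0.0]
wrist_force: [1.5, -0.3, -0.3]
opening: 0.0001
time: 6.7
ee_pos: [0.512, -0.2361, 0.0857]
tcp_rot: [-89.8, 0.4, -0.0]
wrist_force: [0.1, -0.2, -0.1]
opening: 0.0
[ 0.51433399 -0.23657468  0.09040272]
top green 77 [421.  86.] [ 0.9422 -0.2132  0.055 ]
top green 41 [376.4  92.5] [ 0.9273 -0.1111  0.055 ]
top green 41 [468.4  92. ] [ 0.927  -0.3204  0.055 ]
top green 106 [267.9 240.6] [0.5909 0.1327 0.055 ]
top yellow 85 [437.2 276.3] [ 0.5103 -0.2303  0.055 ]
top yellow 168 [455.9 331.5] [ 0.3939 -0.2644  0.055 ]
top yellow 361 [591.8 371.7] [ 0.3088 -0.5441  0.055 ]
top red 269 [256.7 148.3] [0.7981 0.159  0.055 ]
top red 151 [157.8 272.3] [0.5245 0.3678 0.055 ]
top red 148 [226.9 297.9] [0.469  0.2192 0.055 ]
top blue 136 [380.  212.2] [ 0.651  -0.1116  0.055 ]
```

View pics/y1.png

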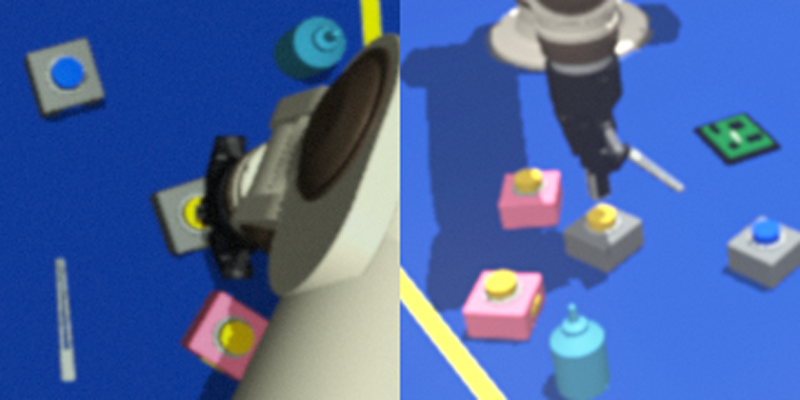

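```bash
python3 -m crank '0 0.012 0 0 0 0;0 0.022 0 0 0 0;0 0.024 0 0 0 0;0 0.026 0 0 0 0;0 0.028 0 0 0 0;0 0.030 0 0 0 0;0 0.031 0 0 0 0;0 0.031 0 0 0 0'
python3 -m crank '0 0.0005 0 0 0 0;0 0.001 0 0 0 0;0 0.0015 0 0 0 0;0 0.0015 0 0 0 0' | egrep 'pos|force'
```

```text
time: 7.65
ee_pos: [0.5148, -0.2368, 0.0594]
tcp_rot: [-90.0, -0.0, 0.0]
wrist_force: [-0.5, 0.4, 0.8]
opening: 0.0002
ee_pos: [0.5148, -0.2368, 0.0578]
wrist_force: [-0.2, 1.7, 1.9]
```

```bash
for i in 1 2; do python3 -m crank '0 0.0005 0 0 0 0;0 0.001 0 0 0 0;0 0.001 0 0 0 0' | egrep 'pos|force'; done
```

```text
ee_pos: [0.5148, -0.2369, 0.0569]
wrist_force: [-0.4, 1.5, 3.5]
ee_pos: [0.5148, -0.2368, 0.0561]
wrist_force: [-0.7, 1.5, 6.1]
```

```bash
python3 -m crank '0 0.0005 0 0 0 0;0 0.001 0 0 0 0;0 0.001 0 0 0 0' | egrep 'pos|force'
python3 -m crank '0 -0.02 0 0 0 0;0 -0.06 0 0 0 0;0 -0.105 0 0 0 0;-0.005 -0.105 0.045 0 0 0;-0.01 -0.105 0.092 0 0 0;-0.015 -0.105 0.14 0 0 0;-0.02 -0.105 0.188 0 0 0;-0.025 -0.105 0.236 0 0 0'
```

```text
ee_pos: [0.5148, -0.2369, 0.0553]
wrist_force: [-1.8, 1.4, 7.4]
time: 9.75
ee_pos: [0.4891, 0.0006, 0.1595]
tcp_rot: [-90.0, 0.0, -0.0]
wrist_force: [1.2, 0.7, -0.6]
opening: -0.0001
```

```bash
python3 -c "
from h import *
b=vision.camera('scene')[170:310,150:370]
cv2.imwrite('pics/c1.png',cv2.resize(b[:,:,::-1],(800,509),interpolation=2))"
```

```text
(no output)
```

View pics/c1.png

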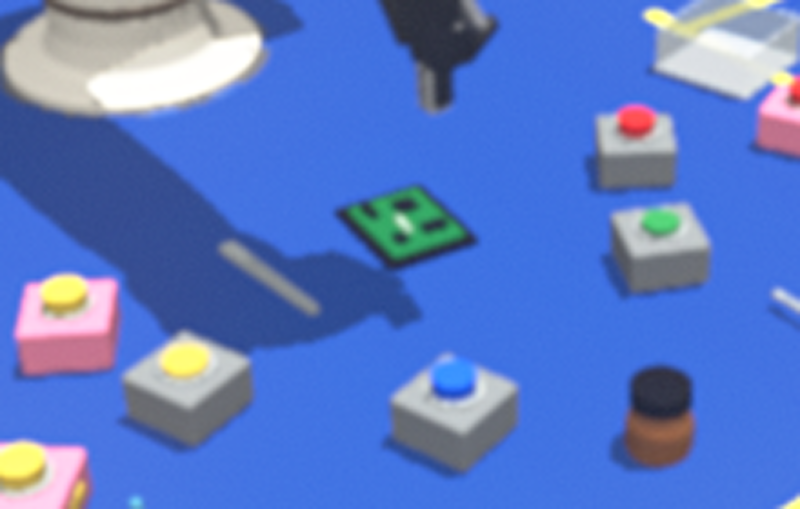

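The grey boxes' yellow (185,360) and green (660,222) caps sit visibly lower on their boxes than red (636,120) and blue (453,378), so both are down. Red is next.

```bash
python3 -m crank '-0.004 0 0.045 0 0 0;-0.008 0 0.09 0 0 0;-0.012 0 0.135 0 0 0;-0.016 0 0.18 0 0 0;-0.019 0 0.219 0 0 0;-0.019 0.04 0.219 0 0 0;-0.019 0.07 0.219 0 0 0;-0.019 0.07 0.219 0 0 0'
python3 -c "
from h import *
a=vision.camera('top')[210:390,140:320];b=vision.camera('scene')[110:290,230:410]
print(bot.get_obs()['ee_pos'])
cv2.imwrite('pics/r1.png',cv2.resize(np.hstack([a,b])[:,:,::-1],(800,400),interpolation=2))"
```

```text
time: 10.6
ee_pos: [0.4684, 0.2173, 0.0854]
tcp_rot: [-90.2, 0.4, 0.0]
wrist_force: [-0.9, -0.4, -0.2]
opening: 0.0
[0.4705671  0.2178423  0.09005197]
```

View pics/r1.png

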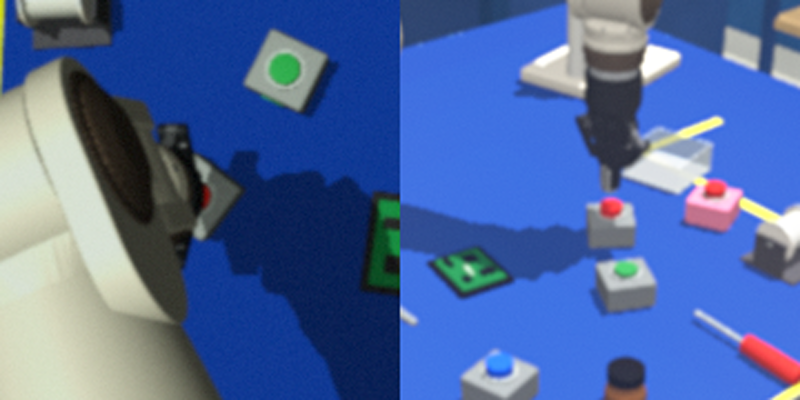

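The fingertip (610,188) stands right above the red cap of the grey box (611,208).

```bash
python3 -m crank '0 0.012 0 0 0 0;0 0.022 0 0 0 0;0 0.024 0 0 0 0;0 0.026 0 0 0 0;0 0.028 0 0 0 0;0 0.030 0 0 0 0;0 0.032 0 0 0 0;0 0.032 0 0 0 0'
python3 -m crank '0 0.0005 0 0 0 0;0 0.001 0 0 0 0;0 0.0015 0 0 0 0;0 0.0015 0 0 0 0' | egrep 'pos|force'
```

```text
time: 11.5
ee_pos: [0.4709, 0.2181, 0.0577]
tcp_rot: [-90.0, -0.0, -0.0]
wrist_force: [-0.3, -1.3, 1.5]
opening: 0.0005
ee_pos: [0.4709, 0.2182, 0.0565]
wrist_force: [-0.7, -0.9, 3.9]
```

```bash
python3 -m crank '0 0.0005 0 0 0 0;0 0.001 0 0 0 0;0 0.0015 0 0 0 0;0 0.0015 0 0 0 0' | egrep 'pos|force'
python3 -m crank '0 -0.02 0 0 0 0;0 -0.06 0 0 0 0;0 -0.105 0 0 0 0;-0.01 -0.14 -0.045 0 0 0;-0.02 -0.14 -0.092 0 0 0;-0.03 -0.14 -0.14 0 0 0;-0.04 -0.14 -0.188 0 0 0;-0.05 -0.14 -0.21 0 0 0'
python3 -m crank '0 0 0 0 0 0; 0 0 0 0 0 0'
python3 -c "
from h import *
blobs('top')
b=vision.camera('scene')[150:330,130:410]
cv2.imwrite('pics/c2.png',cv2.resize(b[:,:,::-1],(800,514),interpolation=2))"
```

```text
ee_pos: [0.4709, 0.2182, 0.0553]
wrist_force: [-1.2, -2.9, 9.0]
time: 13.1
ee_pos: [0.4199, 0.0058, 0.1946]
tcp_rot: [-90.0, -0.0, -0.1]
wrist_force: [0.6, 0.7, 0.6]
opening: -0.0001
time: 13.3
ee_pos: [0.4207, 0.008, 0.1947]
tcp_rot: [-90.0, -0.0, -0.1]
wrist_force: [0.2, 0.5, -1.1]
opening: -0.0002
top green 75 [421.1  86. ] [ 0.9422 -0.2135  0.055 ]
top green 41 [376.4  92.5] [ 0.9273 -0.1111  0.055 ]
top green 41 [468.4  92. ] [ 0.927  -0.3204  0.055 ]
top green 106 [267.9 240.5] [0.5911 0.1327 0.055 ]
top yellow 159 [502.7 258.7] [ 0.5466 -0.3734  0.055 ]
top yellow 142 [439.1 275.6] [ 0.5118 -0.2343  0.055 ]
top yellow 168 [456.  331.4] [ 0.394  -0.2646  0.055 ]
top red 265 [256.6 148.4] [0.7979 0.1591 0.055 ]
top red 149 [157.7 272.3] [0.5246 0.3679 0.055 ]
top red 133 [227.2 297.7] [0.4692 0.2186 0.055 ]
top blue 134 [380.  212.2] [ 0.6512 -0.1116  0.055 ]
```

View pics/c2.png

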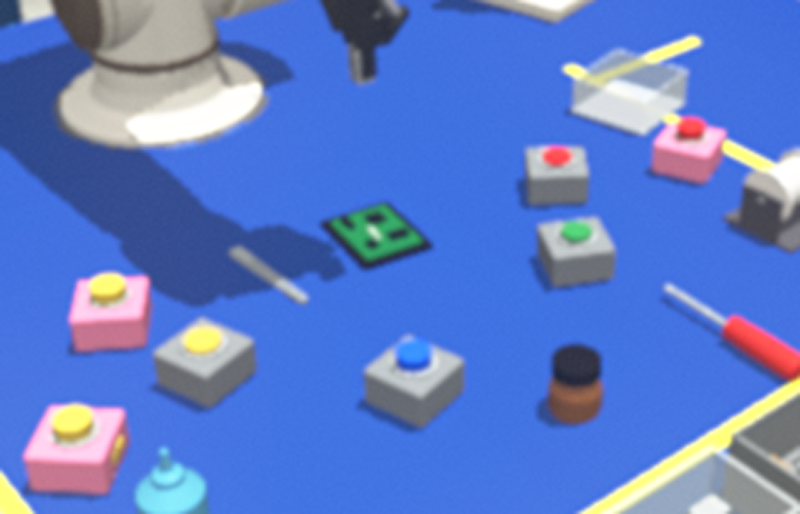

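Green (576,231), yellow (203,340) and red (557,156) now sit low on their grey boxes. Blue (413,353) and the pink look-alikes are still up, and everything is in place.

```bash
python3 -c "
from workcell import bot
print(bot.job_done())"
```

```text
the job is handed in; nothing more can be done
None
```

I pressed the green, yellow and red buttons in that order with the closed fingertips and handed the job in at about 13.4 s of the 48 s allowed.

- **Presses:** the vertical force readings ended at about 7, 7 and 9 N. On each button the force climbed at about 2–4 N per mm at the end, as it should once the button is on its stop.
- **Last pictures:** the three pressed caps sit visibly lower on their boxes. The blue button and the pink look-alikes are still up. The cap positions agree with the first measurement to within about 1.5 mm, so the boxes did not shift noticeably. The bystanders in view look undisturbed, and the arm stood clear of everything.
- **Disagreements:** my first reading of the cap positions by eye from the scene camera differed by up to 10 mm from the top camera. I aimed near the top camera's values, and close-up looks before each press showed the fingertip over the cap. None of the checks failed.

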